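# Check a vacuum pump's bearing with a contact thermometer

## Task

The freeze dryer's vacuum pump has just been run warm, switched off and unplugged: take a reading on its drive-end bearing. Lift the contact thermometer out of its bench holder, set its tip on the middle of the round steel measuring pad next to the oil case (not the pad next to the fan cowl), hold it square to that sloping pad and push gently until the sprung tip has gone in and the rubber guard sleeve is seated lightly on the pad. Finish still holding the thermometer there by its body, steady and lightly pressed, without having knocked the pump or disturbed the other things on the bench.

Things in the scene. Friction and masses are not known exactly. Their poses are not given: they have to be found in the camera images.
- probe: contact thermometer, loose, 0.15 to 0.25 kg, upright in the holder at first: black body 26 (its x) x 36 (its y) x 115 mm (its z) with a 2 mm rubber top cap and a small screen near the top of its -x face. Origin: centre of the body's lower end, the shoulder where the nose begins; +z runs up the body, away from the tip. Centre of mass near z = 53 mm. Grip it across the 26 or the 36 mm faces
- tip_point (a point): centre of the flat end of the thermometer's copper tip, diameter 7. On the probe's axis, under the shoulder: steel nose, diameter 18, to z = -28 mm; rubber guard sleeve, diameter 17, end face at z = -40 mm; this tip end at z = -45 mm when out; it moves up as it is pushed in
- sensor_tip (a joint): travel (m) of the sprung copper tip into the probe: 0 out, 0.005 level with the end of the guard sleeve, 0.012 end stop. About 1.8 N to start it, then 0.6 N per mm: about 4.8 N when the sleeve meets the surface
- guard_sleeve (a joint): travel (m) of the soft rubber guard sleeve, pressed back along the probe's axis: 0 free, 0.006 hard stop. About 0.5 N to start, then 1.5 N per mm, added to the tip's spring: pushing on 1, 2 and 3 mm after the sleeve first touches takes about 7.4, 9.5 and 11.5 N in all, about 18 N at the hard stop
- holder: the thermometer's bench holder, grey plastic, fixed: block 80 (x) x 76 (y) x 55 mm high with a collar 56 x 64 mm on it, top at 75 mm. Origin: centre of its underside. The probe's shoulder rests 55 mm above the bench, its lowest 20 mm in the collar (1.5 mm play each side), the other 95 mm free above; nose hanging in the hole. Draw it straight up
- pump: rotary vane vacuum pump, fixed, 320 (its y) x 150 (its x) x 190 mm high, shaft along y at 95 mm height, -x side towards the robot. Origin: centre of its footprint. From the -y end (robot's right): square grey oil case, 157 high, with two capped ports up to 188 mm; bearing shield; finned motor with carrying handle, top at 189 mm; second bearing shield; round dark fan cowl (+y end)
- bearing_pad: the pad to use: round flat steel boss, diameter 32 mm, on the bearing shield next to the oil case, a small dark ring (diameter 11) at its middle. Origin: centre of its flat face, 156 mm above the bench; +z is the face's outward normal, leaning 30 degrees from vertical towards the pump's -x side; y along the shaft
- fan_end_pad: the like pad on the fan-end bearing shield next to the fan cowl, 117 mm farther along the pump's +y. Not to be used. Origin and axes as for bearing_pad
- flask: bystander: freeze-drying flask, glass, diameter 90, 132 mm high with its rubber cap, loose; origin at the centre of its underside
- oil_bottle: bystander: white plastic oil bottle, diameter 66, 135 mm high, loose; origin at the centre of its underside
- vial_rack: bystander: white block 78 x 78 x 28 mm with small glass vials to 64 mm high, loose; origin at the centre of its underside
- wrench: bystander: steel wrench lying near the robot, loose; its origin on the tool
- clamp_ring: bystander: aluminium flange clamp, ring of 54 mm over its outside, 12 mm high with a wing screw, loose; origin at the ring's centre, on the bench
- beaker: bystander: glass beaker, diameter 68, 90 mm high, behind the pump, loose; origin at the centre of its underside
- gasket: bystander: flat rubber ring, diameter 90, 8 mm thick, behind the pump, loose; origin at the centre of its underside
Not all that is in view belongs to the job. What is shaped like the holder but yellow is not meant. There is more than one size of the probe; the job needs the larger.

How it is judged:
On the way:
1. the thermometer is out of its holder, held by the fingers (distance between probe and holder above 0.125 m and contact force between the fingers and probe above 1 N and contact force between probe and holder below 0.2 N), for 0.2 s.
At the end, for the whole second after the job is handed in: Held still in the fingers: tip within 8 mm of the middle of the pad by the oil case, axis within 0.15 rad of its normal, tip in by over 4 mm, sleeve pressed back over 0.4 mm, 3 to 15 N on the pump (distance between tip_point and bearing_pad below 0.008 m and angle between the z axis of probe and the z axis of bearing_pad, either way round below 0.15 rad and z of probe in the frame of bearing_pad above 0.02 m and value of joint sensor_tip above 0.004 m and value of joint guard_sleeve above 0.0004 m and contact force between probe and pump between 3 and 15 N and contact force between the fingers and probe above 1 N and contact force between probe and holder below 0.2 N and linear speed of probe below 0.01 m/s); the arm keeps its last pose, push and grip.
It fails at once if the thermometer is rammed against the pump (over 25 N) (contact force between probe and pump above 25 N).
It fails at once if the thermometer is set on the pad next to the fan cowl (distance between tip_point and fan_end_pad below 0.016 m).
It fails at once if the arm or gripper knocks the pump (over 15 N) (contact force between any of the arm, the fingers and pump above 15 N).
It fails at once if another thing on the bench is shoved by more than 30 mm (distance of any of flask, oil_bottle, vial_rack, wrench, clamp_ring, beaker, gasket from where it was at the start of the episode above 0.03 m).
It also fails if it takes over 42 s, if anything falls off the work surface, if the arm or the gripper's body presses on something with over 40 N, if the wrist force passes 120 N, or if a joint passes its speed limit or range.

## Robot

A 7-joint arm with a two-finger parallel gripper is mounted at the origin on the work surface. World frame = base frame: x ahead of the robot, y to its left, z up, the work surface at z = 0. Lengths are in m, angles in rad, forces in N, time in s.
With the tool pointing down it reaches from about 0.425 to 0.95 m from the base axis. Payload 4.7 kg.
Tool frame: the origin (TCP) lies on the centre line of the jaws, within the pads' length; the fingertips stand 19 mm ahead of it and the grasp point (between the pads) is the TCP (r.tip_reach is the distance from the TCP to the fingertips, in m); z points along the fingers, y is the direction in which the jaws open and shut (so a half turn about z gives the same grasp; the last joint's range is limited). The gripper opens to 87 mm and grips with 3 to 60 N. Pads are 19 mm wide; open, the fingers measure 117 mm over their backs; the gripper's body (75 mm by 190 mm) begins 51 mm behind the grasp point.
Start: joints at [1.174, 0.469, -0.049, 1.532, 0.024, 1.141, -0.082], TCP at [0.243, -0.63, 0.22] pointing down, gripper open.
Joint ranges: [-2.59, 2.59], [-0.33, 1.99], [-1.39, 1.29], [0.1, 2.45], [-1.04, 4.18], [0.21, 1.99], [-2.66, 2.66]. Speed limits (rad/s): [2.57, 2.57, 3.14, 3.14, 3.14, 3.14, 3.14].

## Interface

Orientations are given as a rotation vector (axis times angle).
In Python, from workcell import telemetry, viewer, workorder, r gives the robot as it stands. The module is installed in compiled form; this text tells all that it offers.
- The arm moves only by the tool move_arm, never from a script. Its argument "plan" is a list that holds one entry, the list of rows, each a list of 7 numbers: the turn, a rotation vector about the tool's x, y, z in degrees, then the shift along the tool's x, y, z in mm, then the finger opening in mm, from 0 to 87. A call has 1 to 20 rows; each row shifts and turns the pose as measured when the row begins, along the tool's axes as they then stand; what a row does not reach is not made up. A row lasts 1/8 s, in which the tool goes at most 62.5 mm and 10.7 degrees, less where a joint would pass 70% of its speed; a pose out of reach is approached as far as the arm can. A call is refused whole if a number of a shift passes 62.5 or a number of a turn 10.7, either way. A call with a gripper value outside its range is refused whole. The fingers move at their own pace and stop on an object; the grip force is fixed at half the most. Time passes only in rows, so rows that do not move let the fingers close. It gives the time, the measured TCP pose, the force and the opening at its end, in the units of the state.
- telemetry.get_state(): the state, without advancing time (a new reading comes with each control period).
- viewer.camera(name): name is "scene" or "top"; returns (picture, depth): 384x512x3 uint8, red, green, blue; 384x512 float32, m along the optical axis (not along the pixel's ray), 0 where there is no reading.
- viewer.calibration(name): a dict with "fovy" (degrees; the focal length in pixels is half the picture's height over the tangent of half this angle, whatever the lens; pixels are square), "cx", "cy" (the principal point, pixels), "world_to_cam" (4x4, takes a point from world to camera coordinates). Camera axes: x right, y up, looking along -z (the intrinsics and any distortion apply to the point x, -y, -z); pixel columns grow to the right and rows downward; lengths in m; the calibration is good to about 2 mm. A picture is of the moment at which its call begins. calibration takes no time and is no camera call.
- workorder.sign_off(): hands the job in, once; it reports no verdict.
The state is a dict: "t": time; "joint_pos": joint angles; "joint_velocities": joint speeds; "joint_efforts": joint torques, N m; "tcp_pos": TCP position; "orientation": TCP orientation; "contact_force": force on the tool from outside, world axes, zero at the start; "moment": the same for the moment, N m; "width": opening from 0.0 (shut) to 1.0 (fully open).
Only numpy, scipy, OpenCV 4.12 (cv2) and the standard library are available. Lean on these libraries where they do the work, as an engineer would, in place of code of your own. Each camera call takes 0.05 s, during which the arm holds its last target.

## Working session

There is one attempt and no reset: what is moved stays moved. The work goes in short steps, Python scripts to look and compute and a tool call to move; the robot and the scene stay as the last step left them, time stands still between calls to the robot, and variables do not carry over. Pictures are saved under pics/ and viewed, and the job is handed in when it is done.

Besides the shell and the picture viewer there is one more tool, called after "Request:" as name(argument=value, ...) on one line, values as JSON. move_arm: Moves the arm, as the interface text tells. Its arguments: {"type":"object","properties":{"plan":{"type":"array","items":{"type":"array","items":{"type":"array","items":{"type":"number"}}}}},"required":["plan"]}

```bash
mkdir -p pics; cat > h.py <<'E'
import numpy as np, cv2
from workcell import telemetry, viewer, workorder, r
def shot(n,tag):
    p,d=viewer.camera(n); np.savez(f'pics/{tag}.npz',p=p,d=d)
    cv2.imwrite(f'pics/{tag}.png',p[:,:,::-1]); return p,d
def load(tag):
    z=np.load(f'pics/{tag}.npz'); return z['p'],z['d']
def ray(n,u,v):
    c=viewer.calibration(n); f=192/np.tan(np.radians(c['fovy'])/2)
    return np.array([(u-c['cx'])/f,-(v-c['cy'])/f,-1]), np.linalg.inv(c['world_to_cam'])
def pt(n,u,v,dep):
    a,M=ray(n,u,v); return (M@np.r_[a*dep,1])[:3]
def crop(tag,x0,y0,x1,y1,s):
    p,_=load(tag); im=cv2.resize(p[y0:y1,x0:x1,::-1],None,fx=s,fy=s,interpolation=cv2.INTER_CUBIC)
    cv2.imwrite(f'pics/{tag}_{x0}_{y0}.png',im)
E
python3 - <<'E'
from h import *
shot('scene','s0');shot('top','t0')
for n in('scene','top'):print(viewer.calibration(n))
print(telemetry.get_state())
E
```

```text
{'fovy': 47.37371932781067, 'cx': 260.22257413181546, 'cy': 193.584453285675, 'world_to_cam': array([[-0.09841962,  0.99494707,  0.01984685,  0.13009327],
       [-0.67720642, -0.08157574,  0.73125705,  0.2741054 ],
       [ 0.72918108,  0.05852962,  0.6818132 , -1.65041808],
       [ 0.        ,  0.        ,  0.        ,  1.        ]])}
{'fovy': 43.049797952066555, 'cx': 256.45246756586135, 'cy': 198.86800445665722, 'world_to_cam': array([[-0.02737134, -0.99958239,  0.00926529, -0.06632158],
       [ 0.99557608, -0.02642587,  0.09016616, -0.56859169],
       [-0.08988366,  0.01169227,  0.99588364, -1.32012262],
       [ 0.        ,  0.        ,  0.        ,  1.        ]])}
{'t': 0.1, 'joint_pos': array([ 1.17407562,  0.46935527, -0.04858484,  1.53353962,  0.02411258,
        1.14095688, -0.08230722]), 'joint_velocities': array([-7.69714389e-05, -1.23970577e-03,  2.36897977e-03, -2.35974363e-03,
        4.88576220e-04,  4.80701238e-04,  3.05258594e-04]), 'joint_efforts': array([ 3.10252844e-04, -5.09169602e+01, -8.13527894e-02, -2.36828506e+01,
       -6.14695600e-02,  3.44385160e-02,  8.53774463e-05]), 'tcp_pos': array([ 0.24253921, -0.62937136,  0.2194228 ]), 'orientation': array([-3.08700516e+00, -5.74248381e-01,  5.89566359e-04]), 'contact_force': array([ 0.11117852, -0.30520302, -0.42699291]), 'moment': array([-0.00471795,  0.00706689, -0.02873339]), 'width': 0.999732481750143}
```

View pics/s0.png

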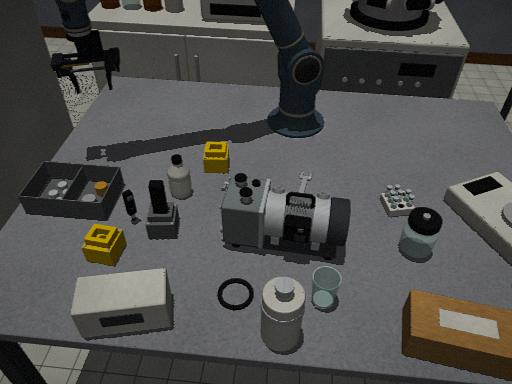

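View pics/t0.png

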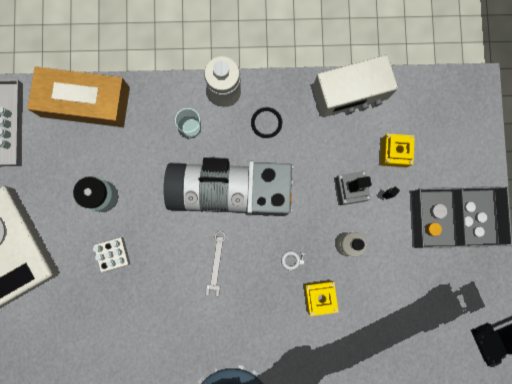

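Scene: the black probe stands in the grey holder at (160,200). The smaller probe is beside it at (130,205), and the pump is at (285,215). Top: the holder is at (354,187), the pump spans x 165–293, and the oil case is on the right. Next I'll enlarge these areas.

```bash
python3 - <<'E'
from h import *
crop('s0',110,160,360,270,3.2);crop('t0',155,145,305,225,5.3);crop('t0',320,160,410,220,8)
E
```

```text
(no output)
```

View pics/s0_110_160.png

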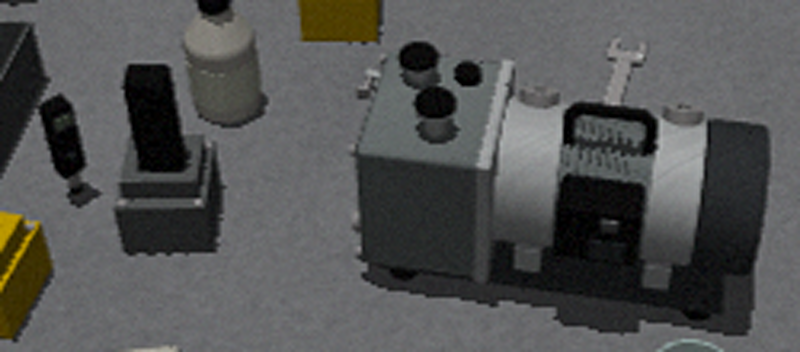

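View pics/t0_155_145.png

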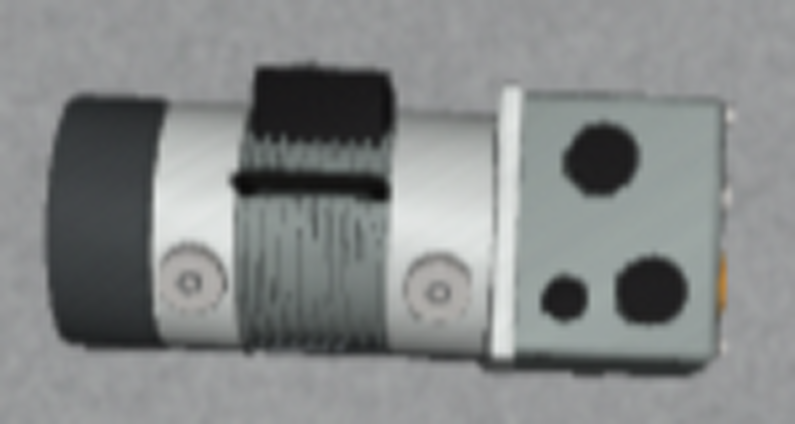

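View pics/t0_320_160.png

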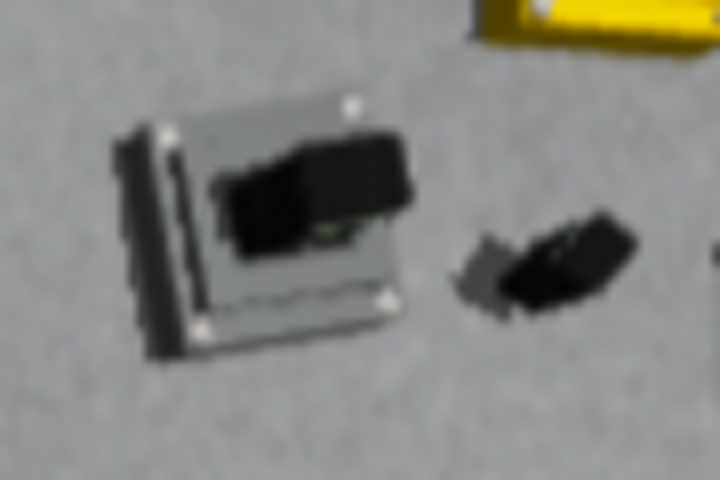

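```bash
python3 - <<'E'
from h import *
p,d=load('t0')
def f(x,y,s,x0,y0): return (x+.5)/s-.5+x0,(y+.5)/s-.5+y0
def show(n,x,y,s,x0,y0,D,k=1):
    u,v=f(x,y,s,x0,y0); i,j=int(round(v)),int(round(u))
    dep=np.median(D[i-k:i+k+1,j-k:j+k+1]); 
    print(n,(round(u,1),round(v,1)),pt(cam,u,v,dep).round(4))
cam='top'
for n,x,y in [('pad',437,292),('fan',190,283),('port',600,160),('port2',650,291),('caseBR',715,355),('caseTR',722,105),('cowl',100,225)]: show(n,x,y,5.3,155,145,d)
for n,x,y in [('ptop',357,178),('s1',166,134),('s2',353,106),('s3',386,300),('s4',202,330),]: show(n,x,y,8,320,160,d,0)
# probe top cloud
ii,jj=np.mgrid[165:200,340:385]
P=np.array([pt('top',j,i,d[i,j]) for i,j in zip(ii.ravel(),jj.ravel())])
t=P[(P[:,2]>.16)]; print(len(t),t.mean(0),t.min(0),t.max(0)); print(cv2.minAreaRect((t[:,:2]*1000).astype(np.float32)))
h=P[(P[:,2]>.068)&(P[:,2]<.08)]; print(len(h),cv2.minAreaRect((h[:,:2]*1000).astype(np.float32)))
h=P[(P[:,2]>.048)&(P[:,2]<.08)]; print(len(h),cv2.minAreaRect((h[:,:2]*1000).astype(np.float32)))
cam='scene';p,d=load('s0')
ii,jj=np.mgrid[170:245,140:185]
P=np.array([pt('scene',j,i,d[i,j]) for i,j in zip(ii.ravel(),jj.ravel())])
t=P[(P[:,2]>.1)]; print(len(t),t.min(0),t.max(0),cv2.minAreaRect((t[:,:2]*1000).astype(np.float32)))
t=P[(P[:,2]>.16)]; print(len(t),t.mean(0),t.min(0),t.max(0),cv2.minAreaRect((t[:,:2]*1000).astype(np.float32)))
h=P[(P[:,2]>.068)&(P[:,2]<.08)]; print(len(h),cv2.minAreaRect((h[:,:2]*1000).astype(np.float32)))
for n,x,y in [('port?',415,50),('pad',538,92),('fan',683,112)]: show(n,x,y,3.2,110,160,d)
E
```

```text
pad (237.0, 199.7) [ 0.5542 -0.0316  0.1549]
fan (190.4, 198.0) [0.5615 0.0846 0.155 ]
port (267.8, 174.8) [ 0.6105 -0.1091  0.1862]
port2 (277.2, 199.5) [ 0.5499 -0.1307  0.1789]
caseBR (289.5, 211.6) [ 0.5303 -0.1735  0.0046]
caseTR (290.8, 164.4) [ 0.6646 -0.1822 -0.    ]
cowl (173.5, 187.0) [0.5902 0.1267 0.1543]
ptop (364.2, 181.8) [ 0.5889 -0.3483  0.1703]
s1 (340.3, 176.3) [ 0.6193 -0.3108  0.0564]
s2 (363.7, 172.8) [ 0.6274 -0.3752  0.0554]
s3 (367.8, 197.1) [ 0.5611 -0.384   0.0524]
s4 (344.8, 200.8) [ 0.5523 -0.3202  0.0559]
161 [ 0.58503761 -0.33737245  0.20723301] [ 0.44560353 -0.36583971  0.16035465] [ 0.60366176 -0.06588418  1.36657073]
((529.0435180664062, -211.7222900390625), (31.059486389160156, 334.6029357910156), 24.472368240356445)
281 ((590.6607666015625, -347.0719299316406), (56.21641540527344, 65.20516204833984), 7.512472629547119)
555 ((593.3265991210938, -366.02215576171875), (79.40846252441406, 115.19084930419922), 7.185776710510254)Traceback (most recent call last):
  File "<stdin>", line 19, in <module>
  File "h.py", line 12, in pt
    a,M=ray(n,u,v); return (M@np.r_[a*dep,1])[:3]
        ~~~^^^^^^^
  File "h.py", line 9, in ray
    c=viewer.calibration(n); f=192/np.tan(np.radians(c['fovy'])/2)
ValueError: time passes only in moves, steps and waits
```

```bash
sed -i 's/^def ray/CAL={n:viewer.calibration(n) for n in ("scene","top")}\ndef ray/; s/c=viewer.calibration(n); f=/c=CAL[n]; f=/' h.py
python3 - <<'E'
from h import *
def cl(n,tag,i0,i1,j0,j1):
    p,d=load(tag); ii,jj=np.mgrid[i0:i1,j0:j1]; ii=ii.ravel();jj=jj.ravel()
    k=d[ii,jj]>.2; ii=ii[k];jj=jj[k]
    a,M=ray(n,0,0)
    return np.array([(M@np.r_[ray(n,j,i)[0]*d[i,j],1])[:3] for i,j in zip(ii,jj)])
def R(t): return len(t),t.mean(0).round(4),t.min(0).round(4),t.max(0).round(4),cv2.minAreaRect((t[:,:2]*1000).astype(np.float32))
P=cl('top','t0',165,200,340,375); print('top',R(P[P[:,2]>.165])); print(R(P[(P[:,2]>.068)&(P[:,2]<.08)]))
P=cl('scene','s0',170,245,140,185); print('sc',R(P[P[:,2]>.165]));print(R(P[P[:,2]>.1])); print(R(P[(P[:,2]>.068)&(P[:,2]<.08)]))
p,d=load('s0')
for n,x,y in [('port?',415,50),('pad',538,92),('fan',683,112)]:
    u,v=(x+.5)/3.2-.5+110,(y+.5)/3.2-.5+160; print(n,u,v,pt('scene',u,v,d[int(round(v)),int(round(u))]).round(4))
# pad plane fit top
for nm,c in(('pad',(237,199.7)),('fan',(190.4,198))):
    P=cl('top','t0',194,206,int(c[0])-7,int(c[0])+8); q=P-pt('top',*c,load('t0')[1][int(c[1]),int(c[0])]); P=P[np.linalg.norm(q,axis=1)<.012]
    A=P-P.mean(0); n=np.linalg.svd(A)[2][2]; n*=np.sign(n[2]); print(nm,len(P),P.mean(0),n,np.degrees(np.arccos(n[2])))
E
```

```text
top (143, array([ 0.59  , -0.3461,  0.1707]), array([ 0.5763, -0.3658,  0.1651]), array([ 0.6037, -0.328 ,  0.1779]), ((590.1101684570312, -346.74114990234375), (25.33281898498535, 36.028175354003906), 8.318327903747559))
(281, array([ 0.5869, -0.3408,  0.0738]), array([ 0.5605, -0.3829,  0.0681]), array([ 0.6218, -0.3119,  0.0798]), ((590.6607666015625, -347.0719299316406), (56.21641540527344, 65.20516204833984), 7.512472629547119))
sc (111, array([ 0.5931, -0.3448,  0.1711]), array([ 0.5772, -0.3656,  0.165 ]), array([ 0.6048, -0.3264,  0.1761]), ((590.8413696289062, -346.2179260253906), (27.08421516418457, 36.2545166015625), 8.860851287841797))
(412, array([ 0.5937, -0.3425,  0.1419]), array([ 0.4497, -0.3656,  0.1   ]), array([ 0.6065, -0.3169,  0.1761]), ((527.8050537109375, -341.9821472167969), (40.136756896972656, 159.1232147216797), 86.37345123291016))
(311, array([ 0.5762, -0.3402,  0.0747]), array([ 0.4518, -0.381 ,  0.0682]), array([ 0.6224, -0.3106,  0.0799]), ((537.257568359375, -345.994384765625), (69.54606628417969, 170.703857421875), 89.54903411865234))
port? 239.34375 175.28125 [ 0.5473 -0.1347  0.1819]
pad 277.78125 188.40625 [ 0.5593 -0.0327  0.1578]
fan 323.09375 194.65625 [0.5756 0.0838 0.1639]
pad 63 [ 0.55481704 -0.03169537  0.15505477] [-0.53063959 -0.04743928  0.84626896] 32.191850091939074
fan 65 [0.56203584 0.08448223 0.15493181] [-0.51482114  0.05929251  0.85524476] 31.213215173327377
```

Request:
move_arm(plan=[[[0, 0, 0, 0, -45, -10, 87], [0, 0, 0, 0, -45, -10, 87], [0, 0, 0, 0, -45, -10, 87], [0, 0, 0, 0, -45, -10, 87], [-10, 0, 0, 0, 0, 0, 87], [-10, 0, 0, 0, 0, 0, 87], [-10, 0, 0, 0, 0, 0, 87], [0, 0, 0, 0, 0, 0, 87]]])

```text
t: 1.1
tcp_pos: [0.1743, -0.4533, 0.2556]
orientation: [2.575, 0.48, 0.128]
contact_force: [-0.3, -0.4, -1.2]
width: 0.998
```

```bash
python3 - <<'E'
from h import *
from scipy.spatial.transform import Rotation as Ro
s=telemetry.get_state(); print(s['t'],s['tcp_pos'],np.hypot(*s['tcp_pos'][:2]),s['joint_pos'].round(3));print(Ro.from_rotvec(s['orientation']).as_matrix().round(3))
E
```

```text
1.1 [ 0.17429393 -0.45325804  0.25564787] 0.48561427181452654 [ 1.192 -0.112 -0.108  2.271  0.111  0.46  -0.207]
[[ 0.933  0.311  0.181]
 [ 0.36  -0.806 -0.47 ]
 [-0.001  0.504 -0.864]]
```

```bash
cat >> h.py <<'E'
from scipy.spatial.transform import Rotation as Ro, Slerp
def frame(y,z):
    z=np.array(z)/np.linalg.norm(z); y=np.array(y)-np.dot(y,z)*z; y/=np.linalg.norm(y)
    return np.c_[np.cross(y,z),y,z]
def plan(p1,R1,N=None,w=87):
    s=telemetry.get_state(); p0=s['tcp_pos']; R0=Ro.from_rotvec(s['orientation']); R1=Ro.from_matrix(R1)
    dr=(R0.inv()*R1).as_rotvec(degrees=True); dp=np.array(p1)-p0
    n=max(np.linalg.norm(dr)/10,np.linalg.norm(dp)*1000/58); N=N or int(np.ceil(n))
    print('t',s['t'],'dist',np.linalg.norm(dp)*1000,'turn',dr.round(1),'N',N,'F',s['contact_force'].round(2),'w',s['width']*87)
    for k in range(N):
        Rk=R0*Ro.from_rotvec(dr*k/N,degrees=True); sh=Rk.inv().apply(dp/N*1000)
        print([float(x) for x in np.r_[(dr/N).round(1),sh.round(1)]]+[w])
a=np.radians(8); GR=frame([np.cos(a),np.sin(a),0],[0,0,-1])
b=np.radians(-3.6); n=np.array([-np.cos(b)*.5,-np.sin(b)*.5,.8660]); PAD=np.array([.5545,-.0316,.156])
FR=frame([np.cos(b),np.sin(b),0],-n)
E
python3 - <<'E'
from h import *
plan([.5904,-.3467,.25],GR)
E
```

```text
t 1.1 dist 429.5704542735794 turn [ 25.5  20.3 -75. ] N 9 F [-0.29 -0.44 -1.15] w 86.82237416055955
[2.8, 2.3, -8.3, 47.4, 4.5, 3.3, 87]
[2.8, 2.3, -8.3, 46.1, 11.5, 4.8, 87]
[2.8, 2.3, -8.3, 43.7, 18.3, 5.8, 87]
[2.8, 2.3, -8.3, 40.3, 24.8, 6.4, 87]
[2.8, 2.3, -8.3, 36.0, 30.6, 6.5, 87]
[2.8, 2.3, -8.3, 30.9, 35.8, 6.2, 87]
[2.8, 2.3, -8.3, 25.1, 40.2, 5.4, 87]
[2.8, 2.3, -8.3, 18.8, 43.7, 4.2, 87]
[2.8, 2.3, -8.3, 12.2, 46.1, 2.6, 87]
```

Request:
move_arm(plan=[[[2.8, 2.3, -8.3, 47, 5, 3, 87], [2.8, 2.3, -8.3, 46, 12, 5, 87], [2.8, 2.3, -8.3, 44, 18, 6, 87], [2.8, 2.3, -8.3, 40, 25, 6, 87], [2.8, 2.3, -8.3, 36, 31, 6, 87], [2.8, 2.3, -8.3, 31, 36, 6, 87], [2.8, 2.3, -8.3, 25, 40, 5, 87], [2.8, 2.3, -8.3, 19, 44, 4, 87], [2.8, 2.3, -8.3, 12, 46, 3, 87], [0, 0, 0, 0, 0, 0, 87]]])

```text
t: 2.35
tcp_pos: [0.6118, -0.3517, 0.2562]
orientation: [-2.011, -2.383, -0.027]
contact_force: [-0.5, 0.1, -0.8]
width: 0.999
```

```bash
python3 - <<'E'
from h import *
plan([.5904,-.3467,.25],GR)
shot('scene','s1');crop('s1',60,100,220,240,5)
E
```

```text
t 2.35 dist 22.854057636943217 turn [-0.2 -1.7  1.7] N 1 F [-0.45  0.13 -0.85] w 86.8960131995544
[-0.2, -1.7, 1.7, 8.3, -20.3, 6.5, 87]
```

View pics/s1_60_100.png

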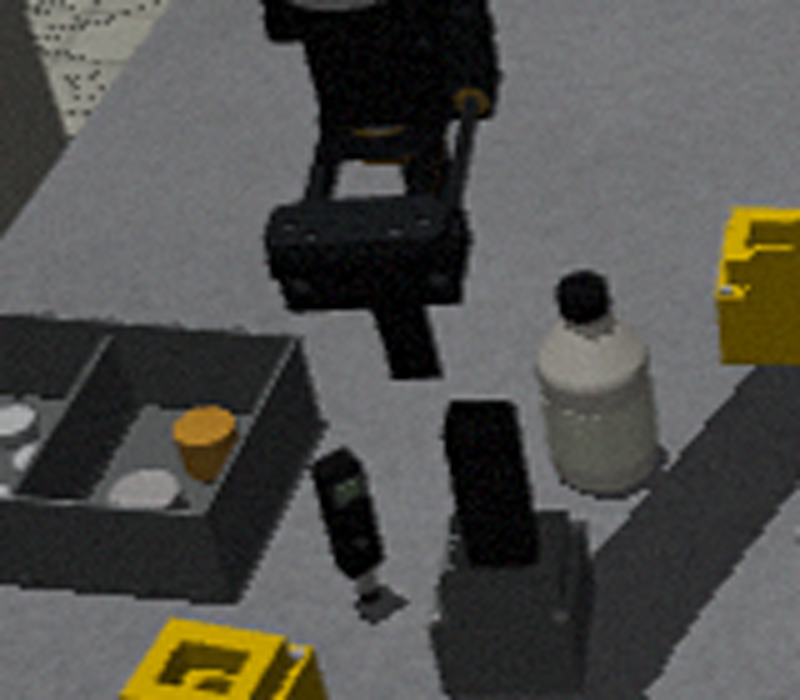

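```bash
cat >> h.py <<'E'
def proj(nm,P):
    c=CAL[nm]; f=192/np.tan(np.radians(c['fovy'])/2); q=(c['world_to_cam']@np.r_[P,1])[:3]
    return np.array([c['cx']+f*q[0]/-q[2], c['cy']-f*q[1]/-q[2]]), -q[2]
E
python3 - <<'E'
from h import *
s=telemetry.get_state(); R=Ro.from_rotvec(s['orientation']).as_matrix()
for y in (-.05,.05):
  for x in(-.0095,.0095): print(proj('scene',s['tcp_pos']+R@[x,y,.019]))
shot('top','t1');crop('t1',280,120,430,240,5)
for y in (-.05,.05): print(proj('top',s['tcp_pos']+R@[0,y,.019]))
p,d=load('s1');
for u,v in((143,173),(141,168)): print(d[v,u],pt('scene',u,v,d[v,u]))
E
```

```text
(array([145.18678079, 154.71480437]), np.float64(1.100323328070713))
(array([152.80909963, 154.36226716]), np.float64(1.1011636581845052))
(array([139.90296364, 181.09091698]), np.float64(1.027669489571704))
(array([148.06803945, 180.69192633]), np.float64(1.0285098196854967))
(array([376.95990541, 190.22215955]), np.float64(1.1376733236054628))
(array([367.86940121, 148.80157868]), np.float64(1.1466832331855137))
1.0038774 [ 0.66436323 -0.34060411  0.26698663]
0.9962348 [ 0.66271858 -0.3435488   0.28020759]
```

View pics/t1_280_120.png

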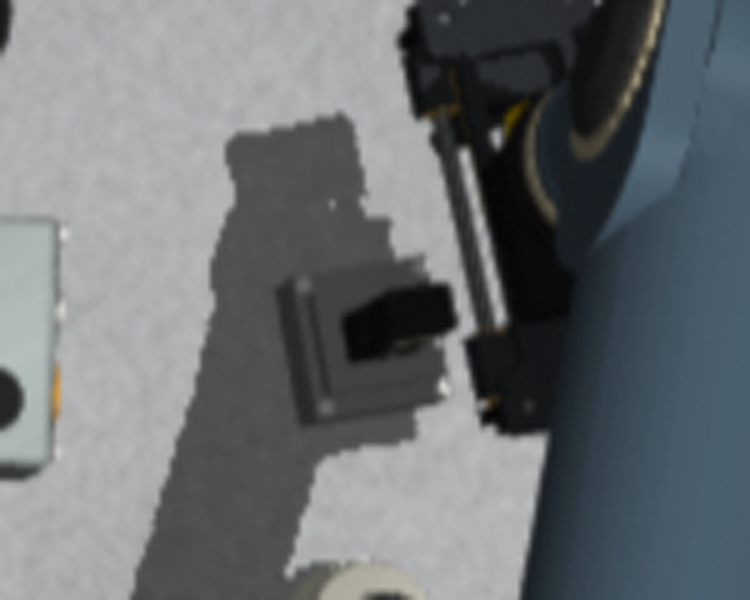

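```bash
python3 - <<'E'
from h import *
p,d=load('s1')
for v in range(160,184,2): 
    print(v,[tuple((pt('scene',u,v,d[v,u])*1000).round().astype(int).tolist()) for u in (139,142,145,148)])
E
```

```text
160 [(698, -328, 333), (696, -323, 332), (695, -316, 331), (691, -311, 329)]
162 [(670, -342, 303), (669, -335, 303), (660, -332, 297), (307, -475, 0)]
164 [(668, -344, 296), (666, -338, 295), (665, -331, 295), (316, -473, -1)]
166 [(667, -345, 289), (665, -339, 288), (664, -332, 289), (328, -469, 0)]
168 [(666, -347, 283), (664, -341, 281), (663, -334, 281), (334, -468, -3)]
170 [(665, -348, 276), (664, -342, 276), (662, -335, 275), (347, -464, 0)]
172 [(663, -350, 268), (665, -342, 270), (663, -336, 269), (357, -460, 0)]
174 [(666, -350, 265), (663, -344, 263), (663, -337, 263), (659, -332, 260)]
176 [(379, -484, -1), (381, -473, 2), (374, -466, -3), (378, -454, 1)]
178 [(387, -482, -2), (388, -471, 0), (390, -460, 2), (384, -453, -2)]
180 [(400, -477, 1), (400, -467, 2), (396, -459, -1), (394, -450, -1)]
182 [(408, -475, 0), (407, -465, 0), (407, -455, 2), (405, -447, 0)]
```

```bash
python3 - <<'E'
from h import *
print(r.tip_reach, [x for x in dir(r) if x[0]!='_'])
plan([.5904,-.3467,.215],GR)
E
```

```text
0.019 ['PlanningError', 'tip_reach']
t 2.45 dist 46.68455916594436 turn [-0.2 -1.4  1.4] N 1 F [ 0.21  0.07 -0.2 ] w 87.03703303761438
[-0.2, -1.4, 1.4, 9.5, -15.9, 42.9, 87]
```

Request:
move_arm(plan=[[[0, -1.4, 1.4, 9.5, -16, 25, 87], [0, 0, 0, 0, 0, 5, 87], [0, 0, 0, 0, 0, 0, 87]]])

```text
t: 2.82
tcp_pos: [0.5885, -0.3516, 0.23]
orientation: [2.071, 2.362, -0.007]
contact_force: [0.6, -1.3, 0.8]
width: 1.001
```

```bash
python3 - <<'E'
from h import *
plan([.5904,-.3467,.133],GR)
shot('scene','s2');crop('s2',100,120,220,230,6)
p,d=load('s2')
s=telemetry.get_state(); print(s['tcp_pos'])
for v in range(164,205,2): 
    print(v,[tuple((pt('scene',u,v,d[v,u])*1000).round().astype(int).tolist()) for u in (142,146,150,154)])
E
```

```text
t 2.825 dist 97.16456143745843 turn [-0.2  0.2 -0.5] N 2 F [ 0.55 -1.28  0.77] w 87.05671979507632
[-0.1, 0.1, -0.2, 2.5, 1.4, 48.5, 87]
[-0.1, 0.1, -0.2, 2.4, 1.3, 48.5, 87]
[ 0.58859434 -0.3516238   0.23015371]
164 [(645, -347, 278), (645, -337, 278), (316, -466, 0), (319, -451, 4)]
166 [(647, -347, 273), (646, -338, 273), (327, -462, 1), (325, -450, 0)]
168 [(643, -350, 263), (1402, -10, 922), (639, -332, 262), (335, -447, 0)]
170 [(644, -351, 258), (641, -342, 257), (638, -334, 255), (345, -444, 0)]
172 [(642, -352, 250), (640, -344, 249), (641, -334, 251), (354, -442, -1)]
174 [(645, -352, 246), (641, -344, 244), (638, -335, 243), (363, -439, -1)]
176 [(377, -475, -2), (642, -345, 238), (640, -336, 237), (377, -435, 3)]
178 [(388, -471, 0), (391, -456, 4), (386, -446, 1), (386, -432, 2)]
180 [(394, -470, -3), (399, -455, 2), (579, -364, 169), (582, -352, 173)]
182 [(407, -465, 1), (405, -453, 0), (588, -361, 170), (589, -350, 172)]
184 [(416, -463, 0), (414, -451, -1), (598, -358, 172), (598, -347, 174)]
186 [(426, -459, 1), (424, -448, 0), (601, -358, 169), (599, -348, 168)]
188 [(434, -457, -1), (435, -444, 2), (604, -357, 165), (606, -346, 167)]
190 [(441, -455, -2), (444, -441, 2), (603, -359, 157), (605, -348, 159)]
192 [(453, -451, 1), (448, -441, -2), (605, -359, 151), (604, -349, 151)]
194 [(459, -450, -2), (460, -437, 0), (602, -362, 141), (603, -350, 143)]
196 [(469, -447, -1), (468, -435, 0), (469, -422, 2), (605, -351, 137)]
198 [(480, -443, 1), (476, -432, -1), (477, -419, 2), (603, -353, 128)]
200 [(488, -441, 1), (484, -430, -1), (487, -416, 3), (603, -354, 121)]
202 [(496, -438, 1), (495, -426, 1), (493, -415, 0), (604, -354, 115)]
204 [(503, -436, 0), (504, -424, 2), (574, -380, 75), (604, -356, 107)]
```

View pics/s2_100_120.png

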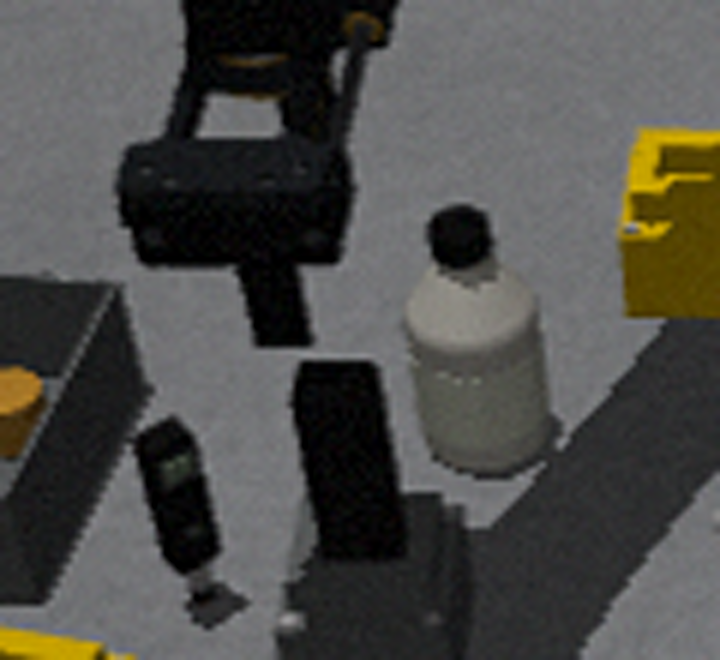

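Request:
move_arm(plan=[[[0, 0, 0, 5, 2, 0, 87], [0, 0, 0, 0, 0, 35, 87], [0, 0, 0, 0, 0, 35, 87], [0, 0, 0, 0, 0, 25, 87], [0, 0, 0, 0, 0, 0, 87]]])

```text
t: 3.5
tcp_pos: [0.5945, -0.3479, 0.1386]
orientation: [2.065, 2.354, -0.001]
contact_force: [0.1, -0.0, -0.2]
width: 1.001
```

```bash
python3 - <<'E'
from h import *
plan([.5904,-.3467,.132],GR)
shot('scene','s3');crop('s3',100,120,220,230,6)
p,d=load('s3')
s=telemetry.get_state(); print(s['tcp_pos'])
for v in range(186,224,2): 
    print(v,[tuple((pt('scene',u,v,d[v,u])*1000).round().astype(int).tolist()) for u in (148,152,156,160)])
E
```

```text
t 3.5 dist 7.869549838747941 turn [ 0.3  0.5 -0.5] N 1 F [ 0.08 -0.02 -0.16] w 87.0575250724723
[0.3, 0.5, -0.5, 1.8, -3.9, 6.6, 87]
[ 0.59556149 -0.3482712   0.14021441]
186 [(687, -325, 249), (687, -316, 250), (685, -307, 249), (681, -299, 246)]
188 [(686, -327, 241), (684, -318, 241), (679, -311, 237), (682, -300, 241)]
190 [(682, -330, 231), (675, -323, 226), (676, -313, 228), (677, -303, 229)]
192 [(679, -332, 222), (678, -322, 223), (678, -313, 223), (677, -304, 223)]
194 [(680, -332, 216), (679, -323, 216), (678, -314, 217), (675, -305, 215)]
196 [(653, -345, 183), (649, -337, 180), (645, -329, 177), (602, -336, 137)]
198 [(651, -347, 175), (651, -337, 176), (648, -328, 173), (602, -337, 129)]
200 [(648, -350, 165), (650, -339, 168), (646, -330, 165), (603, -338, 123)]
202 [(493, -421, 0), (649, -340, 159), (648, -330, 159), (601, -339, 114)]
204 [(501, -419, -1), (646, -342, 150), (644, -333, 149), (600, -341, 105)]
206 [(509, -416, 0), (644, -344, 141), (647, -333, 144), (598, -343, 96)]
208 [(517, -414, -1), (588, -370, 75), (600, -354, 89), (605, -341, 95)]
210 [(528, -411, 2), (595, -368, 74), (603, -354, 84), (604, -342, 86)]
212 [(609, -375, 80), (604, -366, 76), (603, -355, 76), (600, -345, 74)]
214 [(611, -375, 75), (609, -365, 73), (610, -353, 76), (609, -342, 76)]
216 [(619, -372, 75), (616, -363, 73), (620, -350, 79), (614, -341, 74)]
218 [(621, -373, 69), (617, -363, 66), (618, -352, 69), (616, -341, 68)]
220 [(620, -374, 61), (623, -362, 65), (617, -354, 59), (619, -342, 63)]
222 [(624, -374, 57), (622, -364, 56), (619, -354, 54), (619, -343, 55)]
```

View pics/s3_100_120.png

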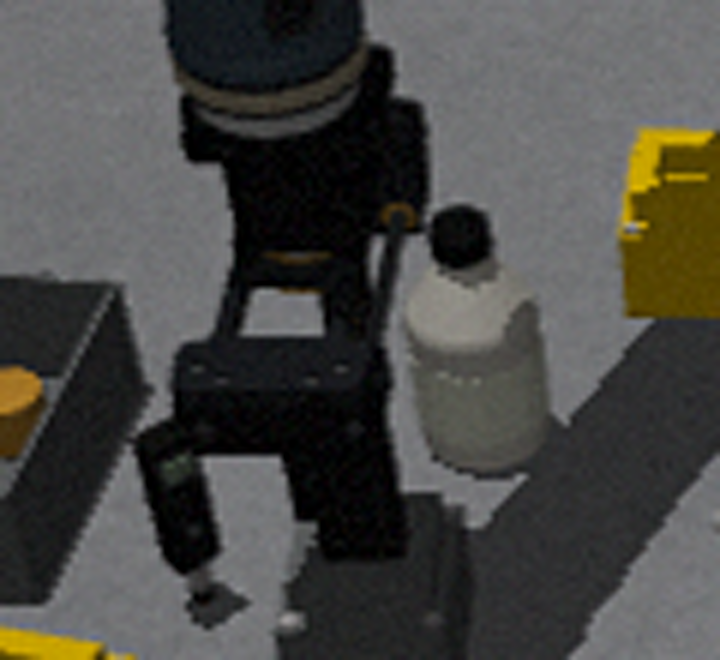

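Request:
move_arm(plan=[[[0, 0, -0.5, 1.7, -4.5, 7, 87], [0, 0, 0, 0, 0, 1, 87], [0, 0, 0, 0, 0, 0, 20], [0, 0, 0, 0, 0, 0, 20], [0, 0, 0, 0, 0, 0, 20], [0, 0, 0, 0, 0, 0, 20], [0, 0, 0, 0, 0, 0, 20], [0, 0, 0, 0, 0, 0, 20]]])

```text
t: 4.55
tcp_pos: [0.5933, -0.3481, 0.1367]
orientation: [2.048, 2.355, 0.003]
contact_force: [-0.1, 0.2, -0.3]
width: 0.405
```

```bash
python3 - <<'E'
from h import *
plan([.5904,-.3467,.132],GR)
E
```

```text
t 4.55 dist 5.70141151184782 turn [ 0.9  0.8 -0. ] N 1 F [-0.07  0.2  -0.28] w 35.255465755849045
[0.9, 0.8, -0.0, 1.9, -2.8, 4.6, 87]
```

Request:
move_arm(plan=[[[0.9, 0.8, 0, 1, -2, 4, 20], [0, 0, 0, 0, 0, 0, 20], [0, 0, 0, 0, 0, 0, 20], [0, 0, 0, 0, 0, 0, 20]]])

```text
t: 5.05
tcp_pos: [0.5908, -0.3478, 0.1334]
orientation: [-2.06, -2.369, 0.004]
contact_force: [-1.3, 0.7, 3.0]
width: 0.296
```

```bash
python3 - <<'E'
from h import *
plan([.5904,-.3467,.132],GR)
E
```

```text
t 5.05 dist 1.782389593428333 turn [-0.2 -0.  -0. ] N 1 F [-1.27  0.68  2.97] w 25.740134528759388
[-0.2, -0.0, -0.0, 1.1, -0.2, 1.4, 87]
```

Request:
move_arm(plan=[[[0, 0, 0, 0, 0, 0, 20], [0, 0, 0, 0, 0, -8, 20], [0, 0, 0, 0, 0, -15, 20], [0, 0, 0, 0, 0, -25, 20], [0, 0, 0, 0, 0, -30, 20], [0, 0, 0, 0, 0, -40, 20], [0, 0, 0, 0, 0, -40, 20], [0, 0, 0, 0, 0, -20, 20], [0, 0, 0, 0, 0, 0, 20], [0, 0, 0, 0, 0, 0, 20]]])

```text
t: 6.3
tcp_pos: [0.5908, -0.3465, 0.3183]
orientation: [-2.057, -2.369, 0.002]
contact_force: [-0.2, -0.4, -2.9]
width: 0.298
```

```bash
python3 - <<'E'
from h import *
shot('scene','s4');crop('s4',90,60,240,230,3.5)
s=telemetry.get_state(); print(s['tcp_pos'],s['joint_pos'].round(2))
plan(PAD+n*.20,FR,w=20)
E
```

```text
[ 0.59086627 -0.34655748  0.31821591] [ 0.75  0.46 -0.43  1.35  0.19  1.37  0.46]
t 6.35 dist 349.0781304384183 turn [-30.1  -3.2  11.4] N 7 F [ 0.21  0.33 -2.27] w 25.79862818961492
[-4.3, -0.5, 1.6, 48.2, -12.8, -1.4, 20]
[-4.3, -0.5, 1.6, 47.8, -14.0, -2.8, 20]
[-4.3, -0.5, 1.6, 47.3, -15.1, -4.3, 20]
[-4.3, -0.5, 1.6, 46.8, -16.1, -5.8, 20]
[-4.3, -0.5, 1.6, 46.3, -16.9, -7.4, 20]
[-4.3, -0.5, 1.6, 45.8, -17.6, -9.1, 20]
[-4.3, -0.5, 1.6, 45.2, -18.1, -10.8, 20]
```

View pics/s4_90_60.png

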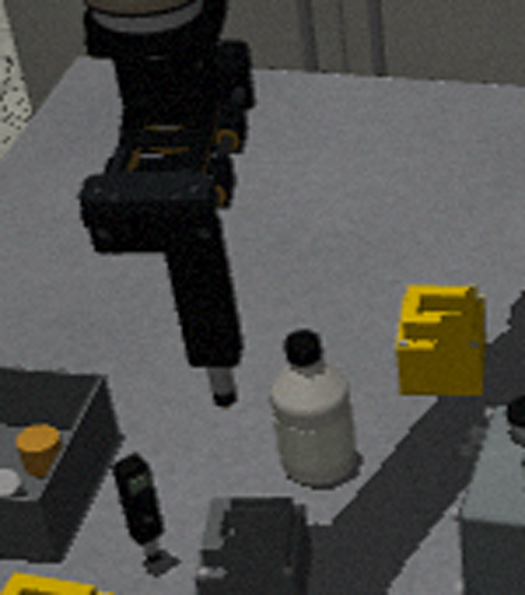

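```bash
python3 - <<'E'
from h import *
plan(PAD+n*.25,FR,N=9,w=20)
E
```

```text
t 6.35 dist 364.8427004794063 turn [-30.1  -3.2  11.4] N 9 F [ 0.21  0.33 -2.27] w 25.79862818961492
[-3.3, -0.4, 1.3, 38.0, -12.7, -5.9, 20]
[-3.3, -0.4, 1.3, 37.7, -13.2, -6.9, 20]
[-3.3, -0.4, 1.3, 37.4, -13.6, -7.9, 20]
[-3.3, -0.4, 1.3, 37.0, -13.9, -8.9, 20]
[-3.3, -0.4, 1.3, 36.7, -14.2, -10.0, 20]
[-3.3, -0.4, 1.3, 36.3, -14.4, -11.0, 20]
[-3.3, -0.4, 1.3, 35.9, -14.5, -12.1, 20]
[-3.3, -0.4, 1.3, 35.5, -14.5, -13.2, 20]
[-3.3, -0.4, 1.3, 35.1, -14.5, -14.2, 20]
```

Request:
move_arm(plan=[[[-3.3, -0.4, 1.3, 10, -8, -20, 20], [-3.3, -0.4, 1.3, 36, -13, -20, 20], [-3.3, -0.4, 1.3, 37, -14, -12, 20], [-3.3, -0.4, 1.3, 37, -14, -9, 20], [-3.3, -0.4, 1.3, 37, -14, -6, 20], [-3.3, -0.4, 1.3, 37, -14, -6, 20], [-3.3, -0.4, 1.3, 36, -14, -6, 20], [-3.3, -0.4, 1.3, 36, -14, -6, 20], [-3.3, -0.4, 1.3, 35, -14, -6, 20], [0, 0, 0, 25, 0, 0, 20], [0, 0, 0, 0, 0, 0, 20], [0, 0, 0, 0, 0, 0, 20]]])

```text
t: 7.85
tcp_pos: [0.4397, -0.0158, 0.36]
orientation: [2.009, 1.856, 0.476]
contact_force: [0.1, -0.3, -2.1]
width: 0.298
```

```bash
python3 - <<'E'
from h import *
shot('scene','s5');crop('s5',220,80,360,230,5)
shot('top','t5');crop('t5',180,150,300,240,6)
s=telemetry.get_state(); print(s['tcp_pos'],s['joint_pos'].round(2))
plan(PAD+n*.17,FR,w=20)
R=Ro.from_rotvec(s['orientation']).as_matrix()
for nm in('scene','top'):
  print(nm,'tip',proj(nm,s['tcp_pos']+R@[0,0,.123]),'shoulder',proj(nm,s['tcp_pos']+R@[0,0,.078]),'pad',proj(nm,PAD))
E
```

```text
[ 0.4401729  -0.01594718  0.36030797] [ 0.72 -0.32 -0.6   2.12 -0.27  0.8   0.15]
t 7.95 dist 65.07989588087484 turn [-1.3  0.4 -0.9] N 2 F [ 0.26  0.42 -2.18] w 25.582516157139246
[-0.6, 0.2, -0.4, -4.0, -0.5, 32.3, 20]
[-0.6, 0.2, -0.4, -4.1, -0.9, 32.3, 20]
scene tip (array([285.96479389, 145.57499891]), np.float64(1.1155310652617194)) shoulder (array([288.03180504, 127.9127671 ]), np.float64(1.1042598153544378)) pad (array([278.3088476 , 187.73848812]), np.float64(1.1415738447446384))
top tip (array([231.46003774, 220.00562145]), np.float64(1.1138101866302488)) shoulder (array([230.18199846, 228.97063732]), np.float64(1.0725559549869403)) pad (array([237.03343618, 199.52661131]), np.float64(1.2149747358160878))
```

View pics/s5_220_80.png

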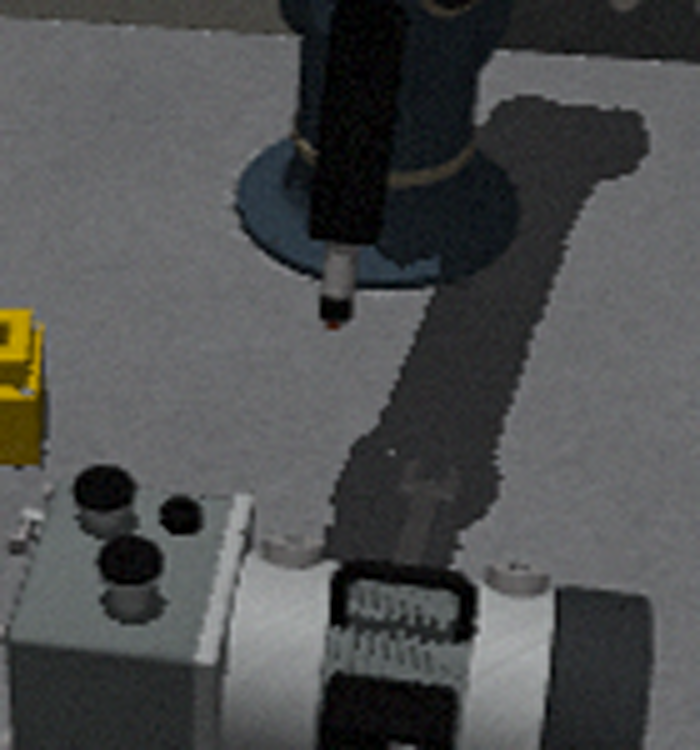

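View pics/t5_180_150.png

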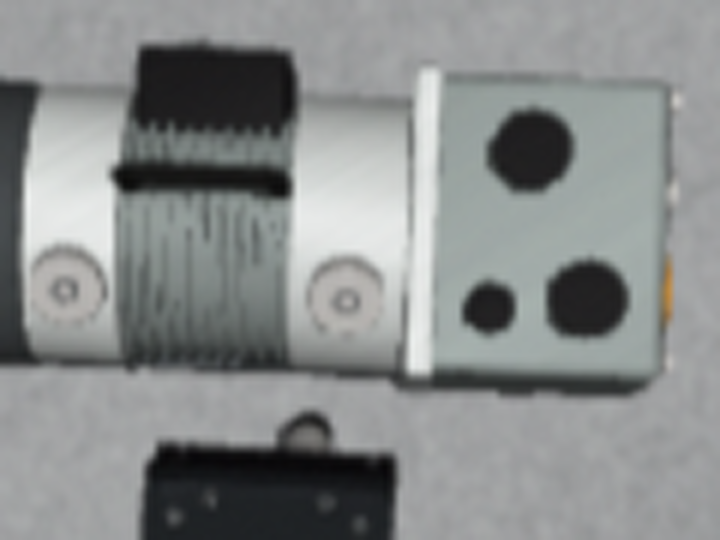

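```bash
python3 - <<'E'
from h import *
plan(PAD+n*.145,FR,N=3,w=20)
E
```

```text
t 7.95 dist 89.91319725256969 turn [-1.3  0.4 -0.9] N 3 F [ 0.26  0.42 -2.18] w 25.582516157139246
[-0.4, 0.1, -0.3, -2.6, -0.1, 29.9, 20]
[-0.4, 0.1, -0.3, -2.7, -0.4, 29.8, 20]
[-0.4, 0.1, -0.3, -2.8, -0.6, 29.8, 20]
```

Request:
move_arm(plan=[[[-0.4, 0.1, -0.3, -3, 0, 30, 20], [-0.4, 0.1, -0.3, -3, -0.4, 30, 20], [-0.4, 0.1, -0.3, -3, -0.6, 29, 20], [0, 0, 0, 0, 0, 0, 20], [0, 0, 0, 0, 0, 0, 20]]])

```text
t: 8.57
tcp_pos: [0.4843, -0.0329, 0.2808]
orientation: [1.988, 1.852, 0.498]
contact_force: [-0.0, -0.0, -2.2]
width: 0.299
```

```bash
cat >> h.py <<'E'
def stat():
    s=telemetry.get_state(); R=Ro.from_rotvec(s['orientation']).as_matrix(); q=FR.T@(s['tcp_pos']-PAD)
    print('t',s['t'],'in pad/tool frame mm: xy',(q[:2]*1000).round(2),'dist',(-q[2]*1000).round(2),'Faxial',(s['contact_force']@n).round(2),'F',s['contact_force'].round(2),'turn',(Ro.from_matrix(R.T@FR)).as_rotvec(degrees=True).round(2),'w',s['width']*87, 'sh',(R.T@(PAD-s['tcp_pos'])*1000).round(1))
E
python3 - <<'E'
from h import *
stat()
shot('scene','s6');crop('s6',240,120,320,220,7)
stat()
E
```

```text
t 8.575 in pad/tool frame mm: xy [-5.74  1.8 ] dist 143.08 Faxial -1.85 F [-0.03 -0.05 -2.15] turn [-0.02  0.11 -0.4 ] w 26.053210406734046 sh [  6.   -1.8 143.1]
t 8.625 in pad/tool frame mm: xy [-5.77  1.66] dist 143.17 Faxial -1.86 F [-0.08  0.64 -2.22] turn [-0.02  0.13 -0.39] w 25.793525274027374 sh [  6.1  -1.6 143.2]
```

View pics/s6_240_120.png

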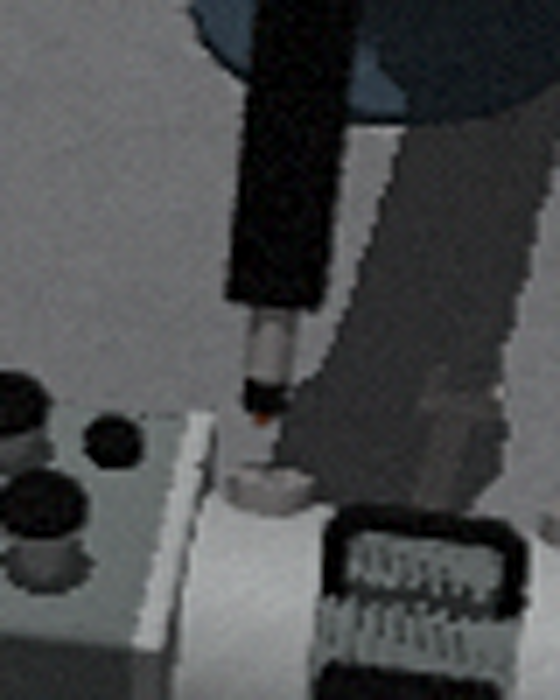

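Request:
move_arm(plan=[[[0, 0, -0.4, 5.8, -1.7, 6, 20], [0, 0, 0, 0, 0, 6, 20], [0, 0, 0, 0, 0, 0, 20], [0, 0, 0, 0, 0, 0, 20], [0, 0, 0, 0, 0, 0, 20]]])

```text
t: 9.25
tcp_pos: [0.49, -0.0269, 0.2712]
orientation: [1.976, 1.857, 0.497]
contact_force: [-0.2, 0.7, -2.1]
width: 0.297
```

```bash
python3 - <<'E'
from h import *
stat()
E
```

```text
t 9.25 in pad/tool frame mm: xy [0.69 1.62] dist 132.1 Faxial -1.73 F [-0.16  0.69 -2.12] turn [0.2  0.22 0.1 ] w 25.8265285432038 sh [ -0.2  -2.1 132.1]
```

Request:
move_arm(plan=[[[0, 0, 0, 0, -2, 4, 20], [0, 0, 0, 0, 0, 3, 20], [0, 0, 0, 0, 0, 0, 20], [0, 0, 0, 0, 0, 0, 20]]])

```text
t: 9.75
tcp_pos: [0.4919, -0.0272, 0.2637]
orientation: [1.976, 1.857, 0.496]
contact_force: [0.5, -0.2, -1.8]
width: 0.297
```

```bash
python3 - <<'E'
from h import *
stat()
shot('scene','s7');crop('s7',240,120,320,220,7)
shot('top','t7');crop('t7',200,170,280,240,8)
stat()
s=telemetry.get_state();R=Ro.from_rotvec(s['orientation']).as_matrix()
for nm in('scene','top'):
  print(nm,'tip',proj(nm,s['tcp_pos']+R@[0,0,.123]),'pad',proj(nm,PAD))
E
```

```text
t 9.75 in pad/tool frame mm: xy [ 0.51 -0.53] dist 124.62 Faxial -1.81 F [ 0.46 -0.21 -1.81] turn [0.2  0.23 0.08] w 25.829929285288934 sh [-0.000e+00  1.000e-01  1.246e+02]
t 9.85 in pad/tool frame mm: xy [ 0.49 -0.47] dist 124.68 Faxial -2.22 F [-0.11  0.46 -2.65] turn [0.21 0.23 0.09] w 26.093589926134104 sh [  0.    0.  124.7]
scene tip (array([278.37549607, 187.1112038 ]), np.float64(1.1412148763538406)) pad (array([278.3088476 , 187.73848812]), np.float64(1.1415738447446384))
top tip (array([237.00552004, 199.81862429]), np.float64(1.2134624879074885)) pad (array([237.03343618, 199.52661131]), np.float64(1.2149747358160878))
```

View pics/s7_240_120.png

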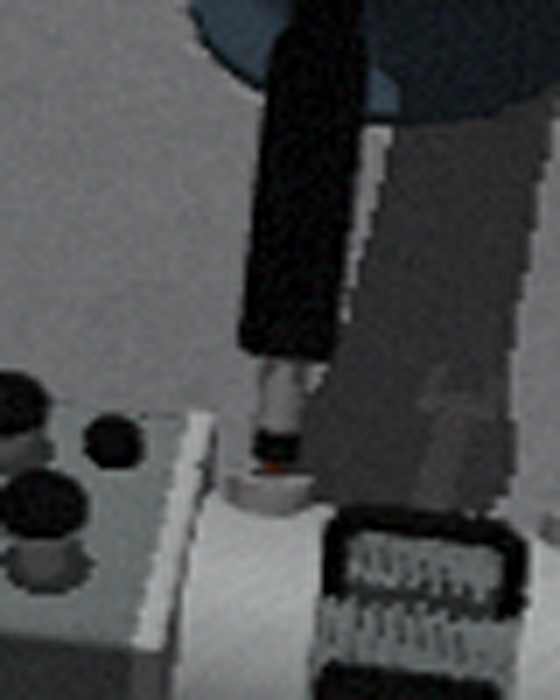

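View pics/t7_200_170.png

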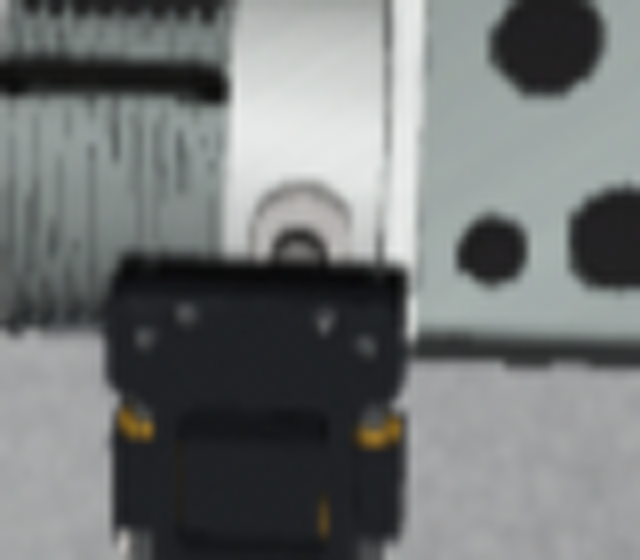

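Request:
move_arm(plan=[[[0, 0, 0, 0, 0, 3, 20], [0, 0, 0, 0, 0, 2, 20], [0, 0, 0, 0, 0, 0, 20], [0, 0, 0, 0, 0, 0, 20]]])

```text
t: 10.35
tcp_pos: [0.4947, -0.0273, 0.2597]
orientation: [1.976, 1.856, 0.496]
contact_force: [-2.4, -0.3, 0.1]
width: 0.299
```

```bash
python3 - <<'E'
from h import *
stat()
E
```

```text
t 10.35 in pad/tool frame mm: xy [ 0.51 -0.03] dist 119.8 Faxial 1.24 F [-2.4  -0.31  0.06] turn [0.22 0.26 0.1 ] w 26.04020960329655 sh [  0.   -0.4 119.8]
```

Request:
move_arm(plan=[[[0, 0, 0, 0, 0, 1.5, 20], [0, 0, 0, 0, 0, 1.5, 20], [0, 0, 0, 0, 0, 0, 20], [0, 0, 0, 0, 0, 0, 20], [0, 0, 0, 0, 0, 0, 20]]])

```text
t: 10.98
tcp_pos: [0.4961, -0.0274, 0.2575]
orientation: [1.975, 1.856, 0.495]
contact_force: [-4.4, 1.3, 3.8]
width: 0.295
```

```bash
python3 - <<'E'
from h import *
stat()
E
```

```text
t 10.975 in pad/tool frame mm: xy [0.53 0.1 ] dist 117.19 Faxial 5.53 F [-4.38  1.27  3.82] turn [0.19 0.31 0.12] w 25.68694102490007 sh [ 1.000e-01 -5.000e-01  1.172e+02]
```

Request:
move_arm(plan=[[[0, 0, 0, 0, 0, 1, 20], [0, 0, 0, 0, 0, 0, 20], [0, 0, 0, 0, 0, 0, 20], [0, 0, 0, 0, 0, 0, 20]]])

```text
t: 11.48
tcp_pos: [0.4965, -0.0273, 0.2573]
orientation: [1.975, 1.856, 0.493]
contact_force: [-5.0, 0.6, 4.8]
width: 0.296
```

```bash
python3 - <<'E'
from h import *
stat()
shot('scene','s8');crop('s8',240,120,320,220,7)
stat()
shot('top','t8'); stat()
E
```

```text
t 11.475 in pad/tool frame mm: xy [0.62 0.24] dist 116.79 Faxial 6.65 F [-4.99  0.56  4.78] turn [0.16 0.37 0.15] w 25.744540679702716 sh [ 1.000e-01 -6.000e-01  1.168e+02]
t 11.525 in pad/tool frame mm: xy [0.62 0.27] dist 116.81 Faxial 7.83 F [-5.86  0.31  5.66] turn [0.16 0.37 0.15] w 25.913204300096446 sh [ 1.000e-01 -6.000e-01  1.168e+02]
t 11.575 in pad/tool frame mm: xy [0.64 0.24] dist 116.78 Faxial 6.16 F [-5.   -0.81  4.26] turn [0.16 0.36 0.15] w 25.427694161187645 sh [ 1.000e-01 -6.000e-01  1.168e+02]
```

View pics/s8_240_120.png

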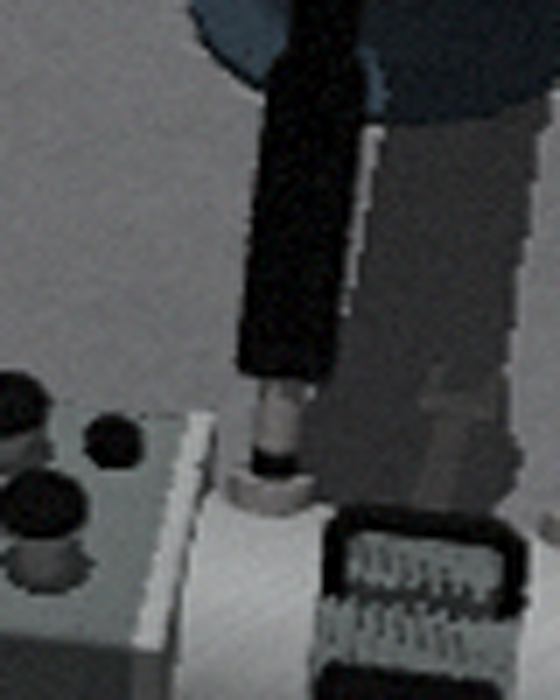

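```bash
python3 - <<'E'
from h import *
s=telemetry.get_state();R=Ro.from_rotvec(s['orientation']).as_matrix()
print('shoulder pred',proj('scene',s['tcp_pos']+R@[0,0,.078])[0])
for tag in('s5','s8'):
  p,d=load(tag)
  # visible body pixels: rows where black and depth near
  s0=np.array([.4965,-.0273,.2573]) if tag=='s8' else np.array([.4401,-.0159,.3603])
  P=[]
  for v in range(80,200):
    for u in range(255,310):
      if d[v,u]>.2:
        q=FR.T@(pt('scene',u,v,d[v,u])-s0)
        if abs(q[0])<.026 and abs(q[1])<.03 and .022<q[2]<.072: P.append(q)
  P=np.array(P); print(tag,len(P),P.min(0),P.max(0))
  print(' slopes deg: y', np.degrees(np.arctan(np.polyfit(P[:,2],P[:,1],1)[0])))
  zs=np.linspace(.024,.07,8); mid=[]
  for a,b in zip(zs[:-1],zs[1:]):
    k=P[(P[:,2]>=a)&(P[:,2]<b)]; mid.append(((a+b)/2,(np.percentile(k[:,0],3)+np.percentile(k[:,0],97))/2))
  mid=np.array(mid); print(' slope x', np.degrees(np.arctan(np.polyfit(mid[:,0],mid[:,1],1)[0])))
stat()
E
```

```text
shoulder pred [279.95161566 173.21382341]
s5 304 [-0.01752406 -0.0127274   0.0220206 ] [0.01905569 0.0176632  0.07189496]
 slopes deg: y -2.0421367719619115
 slope x -1.1184916315992341
s8 280 [-0.01741069 -0.00331041  0.02203713] [0.01882293 0.01865435 0.07166987]
 slopes deg: y -0.7852390404384197
 slope x -0.7655179924865609
t 11.575 in pad/tool frame mm: xy [0.64 0.24] dist 116.78 Faxial 6.16 F [-5.   -0.81  4.26] turn [0.16 0.36 0.15] w 25.427694161187645 sh [ 1.000e-01 -6.000e-01  1.168e+02]
```

Everything checks out: the tilt error is under 1° and the axial push is about 8–9 N after allowing for the probe's weight. I'm handing it in.

```bash
python3 - <<'E'
from h import *
print(workorder.sign_off())
stat()
E
```

```text
the job is handed in; nothing more can be done
None
the job is handed in; nothing more can be done
```

I lifted the larger thermometer straight up out of its grey holder, carried it over the oil case and set it on the pad next to the oil case. The job is handed in with the gripper still holding it there by the body. `sign_off` gives no verdict, and I could not read the state after handing in.

Last checks, made just before handing in:
- **Position:** by the arm's readings the tip was within about 1 mm of the pad's middle as I measured it. My cross-check in the top view, made just before contact, put it about 1.5 mm off.
- **Angle:** the tool was within 0.5° of the pad's normal. The probe body measured within about 1° of it in the scene depth image.
- **Push:** the net axial force was about 8–9.5 N, with some sensor noise between readings. By that force the tip is fully in and the sleeve is pressed back about 1–2 mm. The scene picture shows the sleeve seated on the pad.
- **Grip:** the jaw opening read about 26 mm, steady on the body.
- **Bystanders and time:** I saw no sign of contact with the pump or other things, but I did not re-measure where the bystanders stand. The clock read 11.6 s of the 42 s allowed.

**Disagreement:** in the pictures the outer finger ends looked level with the TCP, where the text puts the fingertips 19 mm ahead of it. This had no effect on the grasp.

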